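Hold the hidden bolt head behind the bracket

ROBOT

A 7-joint arm with a two-finger parallel gripper is mounted at the origin on a cart in front of the work surface, level with it; the furniture and walls round the work are solid. World frame = base frame: x ahead of the robot, y to its left, z up, the work surface at z = 0. Lengths are in m, angles in rad, forces in N, time in s.
With the tool pointing down it reaches from about 0.4 to 0.875 m from the base axis. Payload 19.3 kg.
Tool frame: the origin (TCP) lies between the finger pads; the fingertips stand bot.tcp_to_tips ahead of it and the grasp point (between the pads) is the TCP (bot.tcp_to_tips is the distance from the TCP to the fingertips, in m); z points along the fingers, y is the line along which they close (so a half turn about z gives the same grasp; the last joint's range is limited). The gripper opens to 85 mm and grips with 20 to 120 N. Pads are 22 mm wide; open, the fingers measure 114 mm over their backs; the gripper's body (76 mm by 85 mm) begins 54 mm behind the grasp point. The pads swing forward as they close: fully open they stand 13 mm farther back than shut.
Start: joints at [-1.413, 0.521, -0.036, 1.599, 0.021, 1.021, -0.113], TCP at [0.141, 0.609, 0.25] pointing down, gripper open.
Joint ranges: [-2.91, 2.91], [-0.3, 2.13], [-1.5, 1.42], [0.17, 2.43], [-1.26, 4.41], [0.16, 1.93], [-2.52, 2.52]. Speed limits (rad/s): [1.89, 1.89, 2.39, 2.39, 3.01, 3.01, 3.01].

INTERFACE

Orientations are given as [roll, pitch, yaw] about the fixed x, y, z axes, in that order (R = Rz(yaw) Ry(pitch) Rx(roll)).
In Python, from workcell import telemetry, grab_frame, bot gives the robot as it stands. The module is installed in compiled form; this text tells all that it offers.
- The arm moves only by the shell command python3 -m crank 'ROWS' [FORCE]. ROWS is text: rows parted by semicolons, each of 7 numbers parted by spaces: the finger opening in m, from 0 to 0.0854, then the shift along the tool's x, y, z in m, then the turn, a rotation vector about the tool's x, y, z in degrees. A call has exactly 8 rows; each row shifts and turns the commanded pose from where the row before left it, along the tool's axes as they then stand; what a row does not reach is not made up. A row lasts 1/12 s, in which the tool goes at most 41.7 mm and 7.16 degrees, less where a joint would pass 70% of its speed; a pose out of reach is approached as far as the arm can. A call with a gripper value outside its range is refused whole. The fingers move at their own pace and stop on an object; FORCE is the grip in N (left out, the last holds). Time passes only in rows, so rows that do not move let the fingers close, or fill a call up. It gives the time, the measured TCP pose, the force, the opening and the grip force at its end, in the units of the state.
- telemetry.observe(): the state, without advancing time (a new reading comes with each control period).
- grab_frame(name): name is "scene" or "top" or "wrist"; returns a dict with "pixels" (384x512x3 uint8, red, green, blue), "depth" (384x512 float32, m along the optical axis (not along the pixel's ray), 0 where there is no reading), "vertical_fov" (degrees; the focal length in pixels is half the picture's height over the tangent of half this angle, whatever the lens; pixels are square), "cx", "cy" (the principal point, pixels), "R" (3x3) and "t" (3): a world point X has camera coordinates R X + t; the wrist camera has in their place "hand_eye" (4x4, takes a point from camera to tool coordinates, whose origin is the TCP and whose axes are the flange's). Camera axes: x right, y down, z forward; pixel columns grow to the right and rows downward; lengths in m; the calibration is good to about 2 mm. A picture is of the moment at which its call begins: read the wrist's pose just before it.
- bot.job_done(): hands the job in; it is judged then, once.
The state is a dict: "clock": time; "qpos": joint angles; "qd": joint speeds; "joint_efforts": joint torques, N m; "position": TCP position; "tool_rot": TCP orientation; "force": force on the tool from outside, world axes, zero at the start; "moment": the same for the moment, N m; "grip_width": finger opening in m; "finger_force": force on a finger pad.
Only numpy, scipy, OpenCV 4.12 (cv2) and the standard library are available. Lean on these libraries where they do the work, as an engineer would, in place of code of your own. Each camera call takes 0.05 s, during which the arm holds its last target. There are 200 camera calls.

TASK

I am about to tighten the nut on the front of the U-shaped bracket. Without tipping it, lift away the small slide carton that lies across the top of the bracket, and set it down flat and right way up on the free worktop. Then reach down into the gap behind the front plate, grip the T-shaped bolt head between the fingers by its two flat sides so that it stands upright and cannot turn, and finish while still holding it firmly; leave the small bottle, the petri dish and the trough where they are.

Things in the scene. Friction and masses are not known exactly. Their poses are not given: they have to be found in the camera images.
- bracket: aluminium U-shaped bracket, fixed. Origin: centre of underside; z up, -x front, y along its plates. Foot 120 (x) x 90 (y) x 6 mm; two upright plates 6 thick, 90 wide (y), 150 high, inner faces at x = -25 and +25 mm: a 50 mm gap, open at the top and y ends. A bolt along x, 120 mm up, pierces the front plate: nut and hanging 100 mm steel spanner in front (x -31 to -48), T-shaped head in the gap
- bolt_head (a point): centre of the bolt's T-shaped steel head, on the bolt's axis, mid-gap, 120 mm above the worktop, 30 mm below the plates' top edges. The head is a flat bar: 16 mm along the bolt (x), 12 mm across its two flat sides (y), 34 mm tall (z) when upright; a 10 mm round shank joins it to the front plate. Fingers come from above, one on each y side
- head_left: half of the T-shaped head with the left flat side (y 0 to +6 mm, z -17 to +17, x -8 to +8). Origin at the centre of the whole head, on the bolt's axis; axes turn with the bolt and equal the bracket's when upright
- head_right: the half of the T-shaped head with the right flat side (y from -6 to 0 mm); origin and axes as for head_left
- bolt (a joint): turn of bolt, nut and spanner together about the bracket's x axis, rad. 0: head upright; positive: its top leans to the bracket's -y (right). The spanner's weight holds it at about 0.3 to 0.6 and turns it back there when let go (under 0.1 N m, light friction). Fingers closing along the bracket's y, one on each side of the leaning head, push its corners and bring it upright
- carton: small whitish carton, 31 (x) x 82 (y) x 29 mm (z), about 0.2 kg. Origin: centre of underside; z up. At the start it lies across the tops of both plates (underside 150 mm above the worktop), its long y axis roughly along the bracket's x axis, its middle over the gap; grasp it across its 31 mm width. The thin cloth (2 mm) left in front of the bracket counts as worktop
- oil_bottle: small bottle, 24 mm diameter, 57 mm tall, standing in front of the bracket; origin at the centre of its underside
- petri_dish: clear round petri dish, 60 mm diameter, 15 mm tall, to the right; origin at the centre of its underside
- trough: white open trough, 135 by 50 by 28 mm, to the right; origin at the centre of its underside
Things that resemble listed ones, but are neither listed nor needed, are in the scene too. What is shaped like the carton but blue is not meant.

How it is judged:
On the way:
1. the carton lies flat on the worktop, let go (height (world z) of carton below 0.004 m and angle between carton's own z axis and vertical below 0.1 rad and contact force between the fingers and carton below 0.05 N and linear speed of carton below 0.02 m/s), for 0.2 s.
At the end, for the whole second after the job is handed in: The fingers press on both flat sides of the T-shaped head with more than 2 N each, the head is upright within 0.12 rad and still, and the carton lies flat on the worktop (underside within 4 mm of it), at rest and untouched (all of step 1 and contact force between the fingers and head_left above 2 N and contact force between the fingers and head_right above 2 N and value of joint bolt between -0.12 and 0.12 rad and velocity of joint bolt between -0.05 and 0.05 rad/s and contact force between the arm and carton below 0.05 N); the arm keeps its last pose, push and grip.
It fails at once if the carton is tipped by more than 0.6 rad (angle between carton's own z axis and vertical above 0.6 rad).
It fails at once if the small bottle, petri dish or trough is moved by more than 30 mm (distance of any of oil_bottle, petri_dish, trough from where it was at the start of the episode above 0.03 m).
It also fails if it takes over 48 s, if anything falls off the work surface, if the arm or the gripper's body presses on something with over 40 N, if the wrist force passes 120 N, or if a joint passes its speed limit or range.

## Working session

There is one attempt and no reset: what is moved stays moved. The work goes in short steps, Python scripts to look and compute and a shell command to move; the robot and the scene stay as the last step left them, time stands still between calls to the robot, and variables do not carry over. Pictures are saved under pics/ and viewed, at most 10 in all, crops included, and the job is handed in when it is done.

```bash
mkdir -p pics
cat > h.py <<'E'
import numpy as np, cv2
from workcell import telemetry, grab_frame, bot
from scipy.spatial.transform import Rotation as Ro
def cam(name):
    s=telemetry.observe(); f=grab_frame(name)
    if name=="wrist":
        T=np.eye(4); T[:3,:3]=Ro.from_euler('xyz',s['tool_rot']).as_matrix(); T[:3,3]=s['position']
        M=T@f['hand_eye']; f['Rw'],f['o']=M[:3,:3],M[:3,3]
    else:
        f['Rw']=f['R'].T; f['o']=-f['R'].T@f['t']
    f['f']=192/np.tan(np.radians(f['vertical_fov'])/2)
    return f
def ray(f,u,v): return f['Rw']@np.array([(u-f['cx'])/f['f'],(v-f['cy'])/f['f'],1])
def onz(f,u,v,z):
    d=ray(f,u,v); return f['o']+d*(z-f['o'][2])/d[2]
def cloud(f):
    v,u=np.mgrid[:384,:512]; d=f['depth']
    c=np.stack([(u-f['cx'])/f['f']*d,(v-f['cy'])/f['f']*d,d],-1)
    return c@f['Rw'].T+f['o']
def save(f,name): cv2.imwrite('pics/'+name,f['pixels'][:,:,::-1])
E
python3 - <<'E'
from h import *
s=telemetry.observe(); print({k:np.round(v,3) for k,v in s.items()}, bot.tcp_to_tips)
a=cam('scene'); b=cam('top'); print(a['o'],b['o'],a['f'],b['f'])
np.save('top.npy',b,allow_pickle=True);np.save('scene.npy',a,allow_pickle=True)
cv2.imwrite('pics/a.png',a['pixels'][:,:,::-1]);cv2.imwrite('pics/b.png',b['pixels'][:,:,::-1])
E
```

```text
{'clock': np.float64(0.0), 'qpos': array([-1.413,  0.522, -0.036,  1.6  ,  0.021,  1.021, -0.113]), 'qd': array([ 0.   , -0.001,  0.001, -0.001,  0.001,  0.002, -0.   ]), 'joint_efforts': array([-1.0000e-03, -9.2711e+01,  1.9800e+00, -3.6994e+01,  1.8000e-02,
        8.0000e-03,  0.0000e+00]), 'position': array([0.141, 0.609, 0.25 ]), 'tool_rot': array([-3.14 ,  0.   ,  2.914]), 'force': array([ 0.011, -0.259,  0.656]), 'moment': array([-0.024, -0.023,  0.019]), 'finger_force': np.float64(0.0), 'grip_width': np.float64(0.086)} 0.019
[0.21277518 0.23296372 0.8102408 ] [ 0.41464113 -0.25190612  1.07002632] 461.8618961117308 431.08423854435574
```

View pics/a.png

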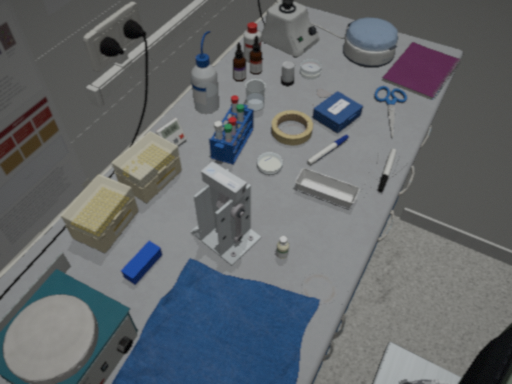

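View pics/b.png

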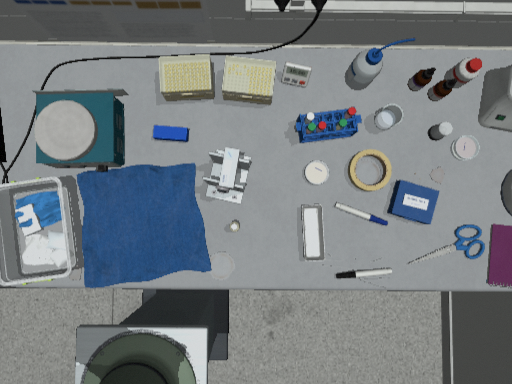

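Run:
```python
from h import *
b=np.load('top.npy',allow_pickle=True).item(); a=np.load('scene.npy',allow_pickle=True).item()
for n,u,v,z in [('ctr',256,192,0),('cartonL',230,150,.179),('cartonR',230,187,.179),('bottle',234,226,.03),('clear',222,264,0),('white',316,172,0),('trough',313,232,0),('clothL',80,225,0),('clothTR',194,166,0),('clothBR',210,270,0),('blue',171,133,0),('bl',0,380,0)]: print(n,onz(b,u,v,z).round(3))
for X in ([0,0,0],[.141,.609,.25]):
  c=b['R']@X+b['t']; print(c[:2]/c[2]*b['f']+[b['cx'],b['cy']])
  c=a['R']@X+a['t']; print(c[:2]/c[2]*a['f']+[a['cx'],a['cy']])
P=cloud(b); print('h',P[140:200:6,205:256:5,2].round(3))
A=cv2.resize(a['pixels'][140:280,170:310],(560,560),interpolation=cv2.INTER_CUBIC)
cv2.imwrite('pics/c.png',A[:,:,::-1])
```

```text
ctr [ 0.482 -0.276  0.   ]
cartonL [ 0.558 -0.217  0.179]
cartonR [ 0.48  -0.218  0.179]
bottle [ 0.398 -0.223  0.03 ]
clear [ 0.304 -0.194  0.   ]
white [ 0.533 -0.425  0.   ]
trough [ 0.384 -0.418  0.   ]
clothL [0.396 0.158 0.   ]
clothTR [ 0.545 -0.121  0.   ]
clothBR [ 0.289 -0.164  0.   ]
blue [ 0.628 -0.062  0.   ]
bl [0.022 0.337 0.   ]
[139.8558931  390.40180147]
[450.90082223 480.30341982]
[-222.72961356  363.39435569]
[ -27.56192159 1628.48005786]
h [[ 0.002  0.005 -0.002  0.001 -0.001  0.002 -0.    -0.003  0.003  0.
  -0.   ]
 [-0.001 -0.002 -0.     0.    -0.002 -0.003  0.001 -0.001 -0.004  0.001
  -0.   ]
 [ 0.     0.152  0.149  0.006  0.178  0.179  0.179 -0.001 -0.003  0.003
  -0.002]
 [-0.003  0.003  0.092  0.115  0.179  0.179  0.181  0.149  0.006  0.005
  -0.003]
 [ 0.004 -0.002  0.005  0.006  0.179  0.176  0.178  0.091  0.112  0.001
  -0.001]
 [ 0.002  0.     0.008  0.004  0.179  0.18   0.18   0.004  0.008 -0.001
  -0.001]
 [-0.003  0.005  0.004  0.178  0.177  0.18   0.174  0.007  0.004 -0.004
  -0.   ]
 [ 0.001  0.092  0.13   0.178  0.178  0.179  0.008  0.003  0.004  0.002
   0.   ]
 [-0.001  0.004  0.008  0.133  0.133  0.04   0.082  0.121  0.003 -0.
  -0.001]
 [ 0.001  0.005  0.006  0.006  0.01   0.005  0.007  0.009 -0.001  0.003
   0.002]]
```

View pics/c.png

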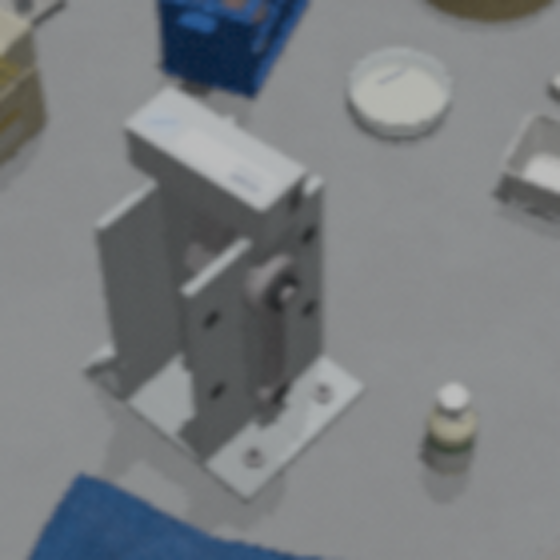

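Run:
```python
from h import *
b=np.load('top.npy',allow_pickle=True).item(); a=np.load('scene.npy',allow_pickle=True).item()
for n,f in (('top',b),('scene',a)):
  P=cloud(f).reshape(-1,3); C=f['pixels'].reshape(-1,3).astype(int)
  near=(np.hypot(P[:,0]-.52,P[:,1]+.22)<.12)
  m=near&(P[:,2]>.168)&(P[:,2]<.192)
  r=cv2.minAreaRect((P[m][:,:2]*1000).astype(np.float32)); print(n,'carton',m.sum(),r,P[m].mean(0).round(4))
  m2=near&(P[:,2]>.144)&(P[:,2]<.157); q=P[m2]
  d=q[:,:2]-P[m][:,:2].mean(0)
  print('plates',m2.sum()); 
  # two plates: split along carton x direction
  s=d[:,0]
  for k in (s>0,s<0):
    if k.sum()>5: print('  ',cv2.minAreaRect((q[k][:,:2]*1000).astype(np.float32)),q[k].mean(0).round(4))
  m3=near&(P[:,2]>.003)&(P[:,2]<.012)
  # foot: brighter than table
  print('foot',cv2.minAreaRect((P[m3][:,:2]*1000).astype(np.float32)),m3.sum())
t=b['pixels'][130:220,190:270]; cv2.imwrite('pics/d.png',cv2.resize(t,(640,720)[0:2] if 0 else (640,600),interpolation=cv2.INTER_CUBIC)[:,:,::-1])
```

```text
top carton 601 ((522.4989013671875, -215.02755737304688), (31.258968353271484, 82.29207611083984), 81.17215728759766) [ 0.5222 -0.2152  0.179 ]
plates 160
   ((548.20703125, -211.61102294921875), (88.47425079345703, 12.75950813293457), 82.2420425415039) [ 0.5488 -0.2098  0.1495]
   ((490.64935302734375, -198.7035675048828), (88.74842834472656, 12.7175874710083), 77.37225341796875) [ 0.4944 -0.1954  0.1498]
foot ((521.3517456054688, -221.7145233154297), (233.8314971923828, 233.9903106689453), 64.01663970947266) 1266
scene carton 746 ((519.3270874023438, -215.55648803710938), (33.5933723449707, 84.48039245605469), 81.3635482788086) [ 0.5173 -0.2127  0.1777]
plates 285
   ((546.0885009765625, -212.08840942382812), (45.6924934387207, 76.42367553710938), 16.23120880126953) [ 0.5468 -0.1936  0.1501]
   ((497.10235595703125, -202.9354248046875), (87.94384765625, 34.8662223815918), 67.6703872680664) [ 0.4926 -0.1927  0.1502]
foot ((509.7125244140625, -207.30958557128906), (202.10751342773438, 206.7515869140625), 33.92912673950195) 1370
```

View pics/d.png

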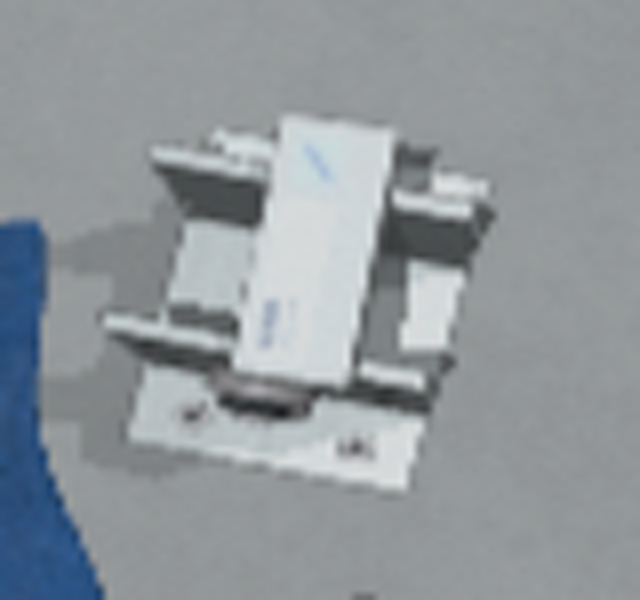

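Run:
```python
from h import *
b=np.load('top.npy',allow_pickle=True).item()
E=[(105,318),(428,382),(152,152),(472,208)]
p=[onz(b,190+x/8,130+y*90/600,.15) for x,y in E]
for q in p: print(q.round(4))
for i in (0,2):
  d=p[i]-p[i+1]; print(np.linalg.norm(d),np.degrees(np.arctan2(-d[0],d[1])))
print('mid',np.mean(p,0))
F=[(130,438),(408,490),(488,185),(212,130)]
g=[onz(b,190+x/8,130+y*90/600,.006) for x,y in F]
print(np.round(g,4),np.mean(g,0)); d=g[0]-g[1];print(np.linalg.norm(d),np.degrees(np.arctan2(-d[0],d[1])));d=g[3]-g[0];print(np.linalg.norm(d),np.degrees(np.arctan2(d[1],d[0])))
for n,u,v,z in [('bottle',234,226,.03),('petri',316,172,0.01),('trough',313,232,0)]: print(n,onz(b,u,v,z).round(3))
```

```text
[ 0.502 -0.159  0.15 ]
[ 0.4822 -0.2457  0.15  ]
[ 0.5558 -0.1707  0.15  ]
[ 0.5386 -0.2569  0.15  ]
0.08887427981411554 -12.830959417627657
0.08786626508578874 -11.331898694036324
mid [ 0.5196638  -0.20806349  0.15      ]
[[ 0.4711 -0.1529  0.006 ]
 [ 0.4527 -0.2389  0.006 ]
 [ 0.5667 -0.2625  0.006 ]
 [ 0.5864 -0.1765  0.006 ]] [ 0.51921385 -0.20772568  0.006     ]
0.08796939886513258 -12.091407925905516
0.11772364404652154 -11.580348174202163
bottle [ 0.398 -0.223  0.03 ]
petri [ 0.532 -0.424  0.01 ]
trough [ 0.384 -0.418  0.   ]
```

```bash
python3 -m crank '0.085 -0.029 -0.021 0 0 0 0;0.085 -0.029 -0.021 0 0 0 0;0.085 -0.029 -0.021 0 0 0 0;0.085 -0.029 -0.021 0 0 0 0;0.085 -0.029 -0.021 0 0 0 0;0.085 -0.029 -0.021 0 0 0 0;0.085 -0.029 -0.021 0 0 0 0;0.085 -0.029 -0.021 0 0 0 0' 40; python3 -c "
from h import *
s=telemetry.observe();print(s['qpos'].round(2) if hasattr(s['qpos'],'round') else s['qpos'])"
```

```text
clock: 0.77
position: [0.33, 0.3912, 0.2502]
tool_rot: [-3.141, -0.0, 2.914]
force: [1.1, 0.2, -0.6]
grip_width: 0.0854
finger_force: 0.0
[-1.    0.34  0.02  1.9  -0.01  0.9   0.36]
```

```bash
R='x'; python3 -m crank '0.085 -0.02 -0.034 0 0 0 0;0.085 -0.02 -0.034 0 0 0 0;0.085 -0.02 -0.034 0 0 0 0;0.085 -0.02 -0.034 0 0 0 0;0.085 -0.02 -0.034 0 0 0 0;0.085 -0.02 -0.034 0 0 0 0;0.085 -0.02 -0.034 0 0 0 0;0.085 -0.02 -0.034 0 0 0 0'; python3 -m crank '0.085 -0.02 -0.034 0 0 0 0;0.085 -0.02 -0.034 0 0 0 0;0.085 -0.02 -0.034 0 0 0 0;0.085 -0.02 -0.034 0 0 0 0;0.085 -0.02 -0.034 0 0 0 0;0.085 -0.02 -0.034 0 0 0 0;0.085 -0.02 -0.034 0 0 0 -4.2;0.085 0 0 0 0 0 0'
python3 - <<'E'
from h import *
s=telemetry.observe();print(s['qpos'],s['position'],s['tool_rot'])
f=cam('wrist'); save(f,'w1.png')
P=cloud(f).reshape(-1,3); m=(np.hypot(P[:,0]-.52,P[:,1]+.21)<.1)&(P[:,2]>.168)&(P[:,2]<.19)
print(m.sum(),cv2.minAreaRect((P[m][:,:2]*1000).astype(np.float32)))
E
```

```text
clock: 1.43
position: [0.4237, 0.0897, 0.2504]
tool_rot: [3.141, 0.0, 2.914]
force: [-0.3, 1.0, -1.0]
grip_width: 0.0848
finger_force: 0.0
clock: 2.1
position: [0.5066, -0.1792, 0.2502]
tool_rot: [-3.139, 0.001, 2.986]
force: [-1.8, -0.4, -0.9]
grip_width: 0.0849
finger_force: 0.0
[ 0.01729404  0.39389448  0.27969991  1.84444522 -0.12989308  0.92001655
  1.77035596] [ 0.50659063 -0.17924367  0.25016484] [-3.13856081e+00  8.03962598e-04  2.98574636e+00]
4473 ((521.9563598632812, -216.0061798095703), (31.559783935546875, 83.16381072998047), 80.93521118164062)
```

View pics/w1.png

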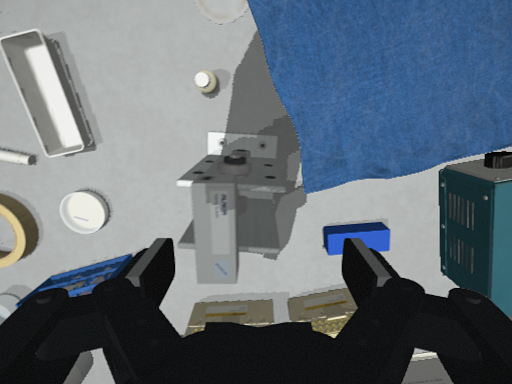

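```bash
python3 -m crank '0.075 -0.010 -0.0165 0 0 0 0;0.075 -0.011 -0.017 0 0 0 0;0.075 0 0 0.01 0 0 0;0.075 0 0 0.01 0 0 0;0.075 0 0 0.01 0 0 0;0.075 0 0 0 0 0 0;0.075 0 0 0 0 0 0;0.075 0 0 0 0 0 0'
python3 - <<'E'
from h import *
f=cam('wrist'); 
s=telemetry.observe();print(s['position'],s['tool_rot'])
P=cloud(f).reshape(-1,3); m=(np.hypot(P[:,0]-.52,P[:,1]+.21)<.1)&(P[:,2]>.168)&(P[:,2]<.19)
print(m.sum(),cv2.minAreaRect((P[m][:,:2]*1000).astype(np.float32)),P[m].mean(0))
E
```

```text
clock: 2.82
position: [0.522, -0.2076, 0.2205]
tool_rot: [3.142, 0.0, 2.988]
force: [0.1, -0.3, 0.9]
grip_width: 0.0745
finger_force: 0.0
[ 0.52206933 -0.20775145  0.22071699] [3.14154278e+00 5.31950618e-04 2.98758382e+00]
6152 ((521.6331176757812, -215.81045532226562), (31.25681495666504, 82.08106231689453), 81.04801177978516) [ 0.51810993 -0.21514732  0.17967564]
```

```bash
python3 -m crank '0.075 -0.001 -0.008 0 0 0 0;0.075 0 0 0.014 0 0 0;0.075 0 0 0.014 0 0 0;0.075 0 0 0.014 0 0 0;0.075 0 0 0.0125 0 0 0;0.075 0 0 0 0 0 0;0.075 0 0 0 0 0 0;0.075 0 0 0 0 0 0'; python3 -m crank '0 0 0 0 0 0 0;0 0 0 0 0 0 0;0 0 0 0 0 0 0;0 0 0 0 0 0 0;0 0 0 0 0 0 0;0 0 0 0 0 0 0;0 0 0 0 0 0 0;0 0 0 0 0 0 0' 40
```

```text
clock: 3.53
position: [0.522, -0.2167, 0.1667]
tool_rot: [-3.141, 0.001, 2.987]
force: [0.3, -0.1, -0.5]
grip_width: 0.075
finger_force: 0.0
clock: 4.2
position: [0.5218, -0.2162, 0.1663]
tool_rot: [-3.142, 0.001, 2.987]
force: [-0.9, 0.4, 7.0]
grip_width: 0.0305
finger_force: 39.3
```

```bash
python3 -m crank '0 0 0 -0.005 0 0 0;0 0 0 -0.012 0 0 0;0 0 0 -0.015 0 0 0;0 0 0 -0.015 0 0 0;0 0 0 -0.015 0 0 0;0 0 0 -0.01 0 0 0;0 0 0 0 0 0 0;0 0 0 0 0 0 0'
python3 - <<'E'
from h import *
f=cam('scene'); 
P=cloud(f).reshape(-1,3); 
b=np.load('top.npy',allow_pickle=True).item(); Q=cloud(b)
# obstacle heights around the target
print((Q[95:150:5,180:235:5,2]*1000).astype(int)); print(Q[95:150:5,205,0].round(3), Q[120,180:235:5,1].round(3))
cv2.imwrite('pics/s2.png',cv2.resize(f['pixels'][100:300,80:330],(750,600))[:,:,::-1])
E
```

```text
clock: 4.87
position: [0.5216, -0.2161, 0.2378]
tool_rot: [3.142, 0.0, 2.987]
force: [0.8, 1.6, -3.2]
grip_width: 0.0305
finger_force: 40.0
[[1070   38   36   36   33   29   25    0    0   37   41]
 [   1    0    0    0   -1    0    2    3    3   -1    0]
 [   1   -2   -2    0    0    1    4    1   -1    1    1]
 [   0    0    0    0   -4    1    1   -1    0   -3    1]
 [   0   -1    0 1070    3    1    2    0    0    0   -1]
 [   0    2    2    0    0    0   -1    0   -2 1070    3]
 [   0   -1   -3    0    0    0   -1    2    2    0   -2]
 [  26   28    0   -2    0    2    0    2   -2    0    0]
 [  27   26    2    2    0    0    3    0    0    6    2]
 [   9   16    3   -1    0    1    4   -2    0    0    2]
 [   0   -3    1    4    1    1   -1    1    2    0   -4]]
[0.717 0.713 0.7   0.687 0.674 0.662 0.649 0.636 0.624 0.611 0.598] [-0.083 -0.096 -0.109 -0.121 -0.134 -0.146 -0.159 -0.171 -0.184 -0.252
 -0.209]
```

View pics/s2.png

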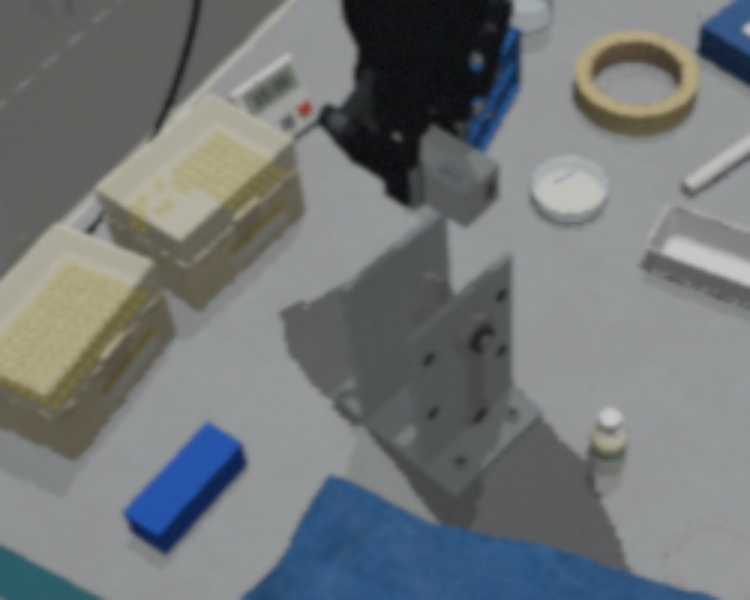

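```bash
python3 -m crank '0 -0.01 0.006 0 0 0 0;0 -0.02 0.0115 0 0 0 0;0 -0.025 0.0145 0 0 0 0;0 -0.025 0.0145 0 0 0 0;0 -0.02 0.0115 0 0 0 0;0 -0.01 0.006 0 0 0 0;0 0 0 0 0 0 0;0 0 0 0 0 0 0'; python3 -m crank '0 0 0 0.015 0 0 0;0 0 0 0.03 0 0 0;0 0 0 0.03 0 0 0;0 0 0 0.03 0 0 0;0 0 0 0.03 0 0 0;0 0 0 0.03 0 0 0;0 0 0 0.02 0 0 0;0 0 0 0 0 0 0'
```

```text
clock: 5.58
position: [0.6402, -0.1693, 0.2363]
tool_rot: [-3.142, -0.002, 2.988]
force: [-1.1, -0.6, -1.9]
grip_width: 0.0304
finger_force: 40.0
clock: 6.25
position: [0.6371, -0.1698, 0.0484]
tool_rot: [-3.142, -0.007, 2.986]
force: [-1.5, 0.5, -1.7]
grip_width: 0.0304
finger_force: 40.1
```

```bash
python3 -m crank '0 0 0 0 0 0 0;0 0 0 0.006 0 0 0;0 0 0 0.006 0 0 0;0 0 0 0.006 0 0 0;0 0 0 0.006 0 0 0;0 0 0 0.003 0 0 0;0 0 0 0 0 0 0;0 0 0 0 0 0 0'
```

```text
clock: 6.92
position: [0.6401, -0.1699, 0.0257]
tool_rot: [-3.142, -0.0, 2.987]
force: [-0.3, 0.5, -2.1]
grip_width: 0.0306
finger_force: 40.2
```

```bash
python3 -m crank '0 0 0 0.003 0 0 0;0 0 0 0.002 0 0 0;0 0 0 0.002 0 0 0;0 0 0 0.0015 0 0 0;0 0 0 0 0 0 0;0 0 0 0 0 0 0;0 0 0 0 0 0 0;0 0 0 0 0 0 0'
```

```text
clock: 7.58
position: [0.6403, -0.1699, 0.0186]
tool_rot: [3.141, 0.0, 2.987]
force: [-8.7, 3.3, 21.7]
grip_width: 0.0304
finger_force: 53.7
```

```bash
python3 -m crank '0 0 0 -0.001 0 0 0;0 0 0 0 0 0 0;0.036 0 0 0 0 0 0;0.036 0 0 0 0 0 0;0.055 0 0 0 0 0 0;0.055 0 0 0 0 0 0;0.055 0 0 0 0 0 0;0.055 0 0 0 0 0 0'; python3 -m crank '0.06 0 0 -0.005 0 0 0;0.06 0 0 -0.01 0 0 0;0.06 0 0 -0.02 0 0 0;0.06 0 0 -0.035 0 0 0;0.06 0 0 -0.04 0 0 0;0.06 0 0 -0.04 0 0 0;0.06 0 0 -0.04 0 0 0;0.06 0 0 -0.035 0 0 0'
```

```text
clock: 8.25
position: [0.6401, -0.1699, 0.0182]
tool_rot: [-3.142, -0.0, 2.987]
force: [-0.8, -1.6, -0.7]
grip_width: 0.055
finger_force: 0.0
clock: 8.92
position: [0.6401, -0.1701, 0.2473]
tool_rot: [-3.142, 0.002, 2.987]
force: [0.7, 0.5, 0.4]
grip_width: 0.0601
finger_force: 0.0
```

```bash
python3 -m crank '0.06 0.02 -0.01 0 0 0 3.1;0.06 0.03 -0.015 0 0 0 0;0.06 0.03 -0.015 0 0 0 0;0.06 0.03 -0.015 0 0 0 0;0.06 0 0 0 0 0 0;0.06 0 0 0 0 0 0;0.06 0 0 0 0 0 0;0.06 0 0 0 0 0 0'
python3 - <<'E'
from h import *
s=telemetry.observe();print(s['position'],s['tool_rot'])
f=cam('wrist'); t=cam('top')
np.save('w2.npy',f,allow_pickle=True); np.save('top2.npy',t,allow_pickle=True)
save(f,'w2.png')
Q=cloud(t).reshape(-1,3); m=(np.hypot(Q[:,0]-.64,Q[:,1]+.17)<.08)&(Q[:,2]>.015)&(Q[:,2]<.04)
print(m.sum(),cv2.minAreaRect((Q[m][:,:2]*1000).astype(np.float32)) if m.sum()>9 else 0,np.median(Q[m][:,2]))
P=cloud(f).reshape(-1,3); n=np.hypot(P[:,0]-.52,P[:,1]+.208)<.09
c,sn=np.cos(np.radians(-12)),np.sin(np.radians(-12))
d=P-[.5195,-.208,0]; L=np.c_[d[:,0]*c+d[:,1]*sn,-d[:,0]*sn+d[:,1]*c,P[:,2]]
k=n&(P[:,2]>.145)&(P[:,2]<.155)
for q in (k&(L[:,0]>0),k&(L[:,0]<0)):
  if q.sum(): print('plate',q.sum(),cv2.minAreaRect((L[q][:,:2]*1000).astype(np.float32)))
k=(abs(L[:,0])<15)&(abs(L[:,1])<40)&(P[:,2]>.09)&(P[:,2]<.145)
print('head',k.sum(),L[k].min(0),L[k].max(0),np.median(L[k],0))
top=k&(L[:,2]>L[k][:,2].max()-.006) if k.sum() else k
print(L[top].mean(0))
E
```

```text
clock: 9.58
position: [0.5223, -0.2017, 0.2437]
tool_rot: [3.141, 0.001, 2.934]
force: [0.6, -0.1, -0.1]
grip_width: 0.0602
finger_force: 0.0
[ 0.52230614 -0.20169379  0.24371638] [3.14143675e+00 8.11454934e-04 2.93372666e+00]
0 0 nan
plate 877 ((28.52543067932129, 0.5944137573242188), (89.31449127197266, 6.428197860717773), 89.03704833984375)
plate 952 ((-27.004175186157227, 1.4187660217285156), (88.88270568847656, 6.5455427169799805), 89.54866027832031)
head 4429 [-0.0489649  -0.04362233  0.09000399] [0.13314108 0.29169571 0.14498792] [0.02557304 0.00277121 0.1254345 ]
[0.00854048 0.00267029 0.14197577]
  return _methods._mean(a, axis=axis, dtype=dtype,
  ret = ret.dtype.type(ret / rcount)
```

View pics/w2.png

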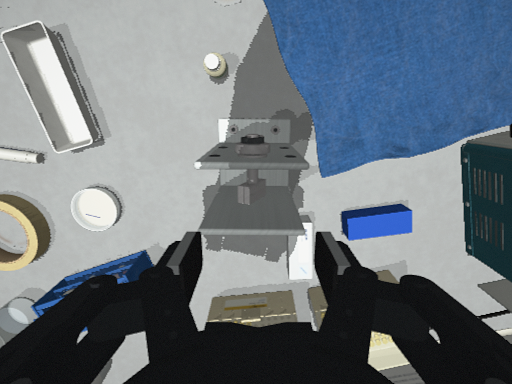

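Run:
```python
from h import *
f=np.load('w2.npy',allow_pickle=True).item()
P=cloud(f).reshape(-1,3); a=np.radians(-12.6); c,sn=np.cos(a),np.sin(a)
d=P-[.5205,-.2072,0]; L=np.c_[d[:,0]*c+d[:,1]*sn,-d[:,0]*sn+d[:,1]*c,P[:,2]]
k=(abs(L[:,0])<.012)&(abs(L[:,1])<.04)&(P[:,2]>.09)&(P[:,2]<.147)
Z=L[k]*1000; print(len(Z)); 
for y in range(-30,31,4):
  q=Z[(Z[:,1]>=y)&(Z[:,1]<y+4)]
  if len(q): print(y,len(q),q.min(0).round(1),q.max(0).round(1),np.median(q,0).round(1))
m=(np.hypot(P[:,0]-.64,P[:,1]+.17)<.06)&(P[:,2]>.015); print('carton',m.sum(),P[m].min(0),P[m].max(0),np.median(P[m],0))
cr=f['pixels'][110:300,180:330]; cv2.imwrite('pics/e.png',cv2.resize(cr,None,fx=3.1,fy=3.1,interpolation=cv2.INTER_CUBIC)[:,:,::-1])
```

```text
602
-14 53 [ -7.7 -12.3 131.7] [  7.3 -10.2 136.1] [ -0.5 -11.3 133.9]
-10 91 [ -8.   -9.8 123.9] [  7.7  -6.  137.4] [ -1.2  -7.8 135.3]
-6 115 [-12.   -6.  122.7] [  8.1  -2.1 139.6] [ -3.1  -3.9 137. ]
-2 115 [-11.5  -2.  124.8] [  8.    1.6 139.4] [-2.800e+00 -1.000e-01  1.335e+02]
2 111 [-11.9   2.3 106.8] [  8.1   6.  131. ] [ -2.7   4.1 125. ]
6 75 [ -8.1   6.7 108.9] [  7.6   9.7 122.1] [ -1.2   7.8 117.4]
10 42 [ -7.9  10.4 108.3] [  7.6  12.5 114. ] [ -1.7  11.5 111.2]
carton 1216 [ 0.60046811 -0.19220454  0.01524578] [ 0.68297174 -0.14939207  0.03216198] [ 0.64372528 -0.17026944  0.02992171]
```

View pics/e.png

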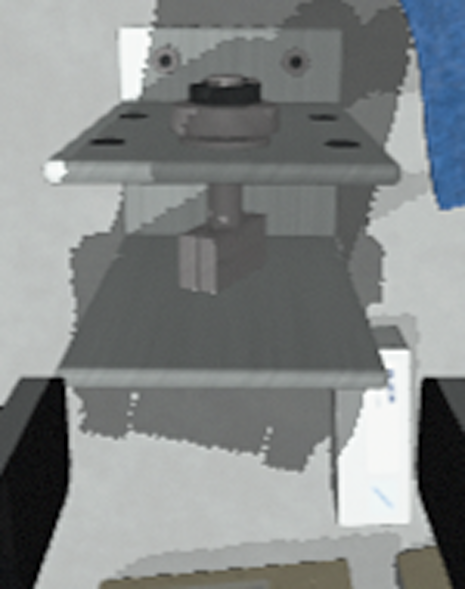

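```bash
python3 -m crank '0.06 0.0005 -0.006 0 0 0 0.7;0.06 0 0 0.02 0 0 0;0.06 0 0 0.02 0 0 0;0.06 0 0 0.01 0 0 0;0.06 0 0 0 0 0 0;0.06 0 0 0 0 0 0;0.06 0 0 0 0 0 0;0.06 0 0 0 0 0 0'
```

```text
clock: 10.35
position: [0.5202, -0.2081, 0.1942]
tool_rot: [-3.142, 0.001, 2.921]
force: [0.3, 0.2, -0.1]
grip_width: 0.0599
finger_force: 0.0
```

Centred to within 1 mm; descend in two stages (target TCP z ≈ 0.118).

```bash
python3 -m crank '0.06 0 0.001 0.01 0 0 0;0.06 0 0 0.01 0 0 0;0.06 0 0 0.01 0 0 0;0.06 0 0 0.01 0 0 0;0.06 0 0 0.01 0 0 0;0.06 0 0 0 0 0 0;0.06 0 0 0 0 0 0;0.06 0 0 0 0 0 0'; python3 -m crank '0.06 0 0 0.01 0 0 0;0.06 0 0 0.01 0 0 0;0.06 0 0 0.006 0 0 0;0.06 0 0 0 0 0 0;0.045 0 0 0 0 0 0;0.045 0 0 0 0 0 0;0.045 0 0 0 0 0 0;0.045 0 0 0 0 0 0'
```

```text
clock: 11.02
position: [0.5201, -0.207, 0.1435]
tool_rot: [-3.142, 0.0, 2.921]
force: [-0.6, -0.1, 1.0]
grip_width: 0.0598
finger_force: 0.0
clock: 11.68
position: [0.5202, -0.2069, 0.1176]
tool_rot: [-3.142, 0.001, 2.921]
force: [-0.0, -0.6, -0.8]
grip_width: 0.0449
finger_force: 0.0
```

```bash
python3 -m crank '0.03 0 0 0 0 0 0;0.03 0 0 0 0 0 0;0.022 0 0 0 0 0 0;0.018 0 0 0 0 0 0;0.014 0 0 0 0 0 0;0 0 0 0 0 0 0;0 0 0 0 0 0 0;0 0 0 0 0 0 0' 60;  python3 -m crank '0 0 0 0 0 0 0;0 0 0 0 0 0 0;0 0 0 0 0 0 0;0 0 0 0 0 0 0;0 0 0 0 0 0 0;0 0 0 0 0 0 0;0 0 0 0 0 0 0;0 0 0 0 0 0 0'
python3 - <<'E'
from h import *
s=telemetry.observe();print(s['moment'],s['clock'])
f=cam('scene')
t=cam('wrist'); P=cloud(t).reshape(-1,3)
m=(np.hypot(P[:,0]-.64,P[:,1]+.17)<.06)&(P[:,2]>.015); print('carton',m.sum(),P[m].min(0) if m.any() else 0,P[m].max(0) if m.any() else 0)
o=[cv2.resize(f['pixels'][130:280,160:310],(500,500)),]
cv2.imwrite('pics/g.png',o[0][:,:,::-1])
E
```

```text
clock: 12.35
position: [0.52, -0.2068, 0.1174]
tool_rot: [3.141, 0.0, 2.921]
force: [-0.2, 1.5, 1.7]
grip_width: 0.0113
finger_force: 58.3
clock: 13.02
position: [0.52, -0.2067, 0.1173]
tool_rot: [3.142, -0.0, 2.921]
force: [-0.5, 3.9, 5.6]
grip_width: 0.0116
finger_force: 58.7
[0.82608743 0.16099723 0.09431766] 13.0167
carton 0 0 0
```

View pics/g.png

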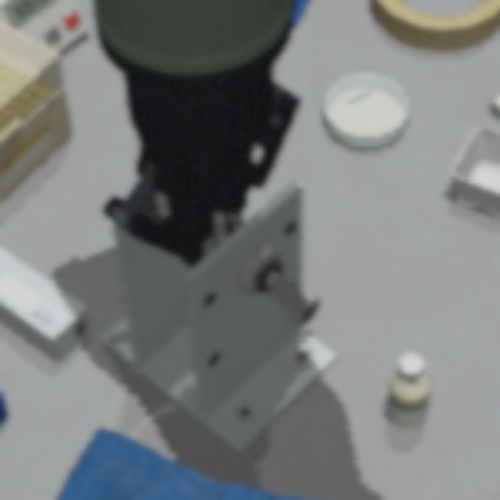

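```bash
python3 -m crank '0 0 0 0 0 0 0;0 0 0 0 0 0 0;0 0 0 0 0 0 0;0 0 0 0 0 0 0;0 0 0 0 0 0 0;0 0 0 0 0 0 0;0 0 0 0 0 0 0;0 0 0 0 0 0 0' && python3 -c "
from workcell import bot,telemetry
s=telemetry.observe()
print(s['finger_force'],s['grip_width'])
if s['finger_force']>30 and .010<s['grip_width']<.0135: print(bot.job_done())"
```

```text
clock: 13.78
position: [0.52, -0.2068, 0.1174]
tool_rot: [3.141, 0.0, 2.921]
force: [-0.6, 2.9, 5.5]
grip_width: 0.011
finger_force: 58.7
58.65697681903839 0.010992642849677348
the job is handed in; nothing more can be done
None
```

I set the carton down flat and right way up on the worktop behind the bracket, gripped the T-shaped bolt head by its two flat sides at about 59 N, and handed the job in at 13.8 s. The finger opening of about 11–12 mm matches the 12 mm head standing upright. I never moved the bottle, petri dish or trough. The hand-in gave no verdict, so I don't know how it was judged.

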